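# Pull the spacer disc out of the compaction mould with its bayonet lifting handle

### The job

Take the T-shaped lifting handle from its stand, gently lower its foot with the cross pin through the slot on top of the spacer disc inside the mould until its shoulder sits on the disc, and give it about a quarter turn so that it locks. Pull the disc straight up out of the mould with the handle, without touching the disc itself with the fingers, and set it down flat, not dropped, on the middle of the cork pad in the black tray, with the handle left standing locked in it. Do not disturb the jar, the tin or the weight standing nearby.

Things in the scene. Friction and masses are not known exactly. Their poses are not given: they have to be found in the camera images.
- mould: fixed steel mould: base plate 130 x 130 x 12 mm with an upright cylinder on it, outer diameter 94 mm, bore 82 mm, open on top, rim 82 mm above the bench. Two tie rods with nuts outside it at +-56 mm along its x, lower than the rim. Origin: centre of the underside, on the bench; z up
- spacer: loose round steel disc standing in the mould's bore on the base plate (underside 12 mm above the bench): diameter 76 mm, 36 mm high, about 0.45 kg, 3 mm play all round. On its top a square aluminium plate 50 x 50 x 8 mm with a slot through it. Origin: centre of its underside; z up, y along the slot
- spacer_slot (a point): middle of the slot, at the level of the plate's top, 36 mm above the disc's underside; axes as the disc's. Slot 36 mm long (y), 14 mm wide (x), chamfered 2 mm, through the 8 mm plate; below it a round cavity of diameter 46 mm, 16 mm deep, where the handle's pin can turn freely either way and, 45 degrees or more from the slot, locks under the plate
- puller: loose steel T handle, 0.15 kg, hanging upright in the stand, its tip then 21 mm above the bench. Foot: cross pin 30 mm long along the handle's y, 7 mm thick, from the tip up. Rod of diameter 9 mm. A round shoulder above the foot, a bar on top. Origin: the tip, on the rod's axis; z up
- puller_bar (a point): centre of the handle's bar, 106 mm above the tip; axes as the handle's. Bar 100 mm long along y (parallel to the pin), 12 mm thick along x, 16 mm high. Grasp it at its middle from above, fingers closing along x
- puller_shoulder (a point): centre of the underside of the shoulder (flange of diameter 32 mm, 8 mm thick), 18 mm above the tip. It rests on the disc's plate when the foot is fully in; the pin is then 3 mm below the plate's underside. When the disc hangs on the pin, its underside is 21 mm below the handle's tip
- stand: fixed grey stand: base 70 x 110 mm and two uprights (34 mm wide along x, 8 mm thick, centred at +-40 mm along its y). The handle's bar lies in notches on the uprights, 119 mm above the bench, with cheeks up to 130 mm; between the uprights 72 mm are free. The handle lifts straight up out of it. Origin: centre of the underside
- pad: fixed square cork pad 120 x 120 x 8 mm, lying flat in a big black tray; its top is 12 mm above the bench. The black tray is fixed, its walls 75 mm above the bench, its inside about x 0.29 to 0.63, y -0.11 to 0.34; two low wooden strips lie in it too. Origin: centre of the underside, 4 mm above the bench
- jar: bystander: black sample jar, diameter 75 mm, 150 mm high. Origin: centre of the underside
- tin: bystander: small white moisture tin, diameter 59 mm, 36 mm high. Origin: centre of the underside
- weight: bystander: brass check weight with a knob, diameter 34 mm, 46 mm high. Origin: centre of the underside
There are look-alikes about, which are no part of the job. What is shaped like the mould but green is not meant.

How it is judged:
On the way, in this order (a step that is already met when the one before it is completed fails the run):
1. the handle's foot is in the disc's slot, its shoulder within 5 mm of the plate, and it is turned at least 45 degrees from the slot while the disc is still down in the mould (horizontal distance between puller_shoulder and spacer_slot below 0.008 m and z of puller_shoulder in the frame of spacer below 0.041 m and angle between the y axis of spacer and the y axis of puller, either way round above 0.785 rad and z of spacer in the frame of mould below 0.025 m), for 0.1 s.
2. the disc hangs on the handle straight above the mould, clear of its rim (z of spacer in the frame of mould above 0.083 m and horizontal distance between spacer and mould below 0.05 m and contact force between spacer and puller above 1 N).
At the end, for the whole second after the job is handed in: the disc stands flat (within 0.1 rad), at rest, on the cork pad, within 30 mm of its centre along its x and y; the released handle stands in the disc's slot (shoulder within 6 mm of the plate, within 0.3 rad of upright), turned at least 40 degrees from the slot (x of spacer in the frame of pad between -0.03 and 0.03 m and y of spacer in the frame of pad between -0.03 and 0.03 m and z of spacer in the frame of pad below 0.012 m and angle between spacer's own z axis and vertical below 0.1 rad and contact force between spacer and pad above 1 N and horizontal distance between puller_shoulder and spacer_slot below 0.01 m and z of puller_shoulder in the frame of spacer below 0.042 m and angle between puller's own z axis and vertical below 0.3 rad and angle between the y axis of spacer and the y axis of puller, either way round above 0.7 rad and linear speed of spacer below 0.02 m/s and linear speed of puller below 0.03 m/s); the robot touches nothing.
It fails at once if the fingers touch the spacer disc (contact force between the fingers and spacer above 0.5 N).
It fails at once if the disc is rammed against the mould (over 60 N) (contact force between spacer and mould above 60 N).
It fails at once if the disc is dropped on the pad (faster than 0.45 m/s within 27 mm of its top) (horizontal distance between spacer and pad below 0.1 m and z of spacer in the frame of pad below 0.035 m and linear speed of spacer above 0.45 m/s).
It fails at once if the jar, the tin or the weight is moved more than 20 mm (distance of any of jar, tin, weight from where it was at the start of the episode above 0.02 m).
It also fails if it takes over 58 s, if anything falls off the work surface, if the arm or the gripper's body presses on something with over 40 N, if the wrist force passes 120 N, or if a joint passes its speed limit or range.

### The arm

A 6-joint arm with a two-finger parallel gripper is mounted at the origin on a cart in front of the work surface, level with it; the furniture and walls round the work are solid. World frame = base frame: x ahead of the robot, y to its left, z up, the work surface at z = 0. Lengths are in m, angles in rad, forces in N, time in s.
With the tool pointing down it reaches from about 0.35 to 0.95 m from the base axis. Payload 17.4 kg.
Tool frame: the origin (TCP) lies on the centre line of the jaws, within the pads' length; the fingertips stand 17 mm ahead of it and the grasp point (between the pads) lies 2 mm behind it (robot.tip_reach is the distance from the TCP to the fingertips, in m); z points along the fingers, y is the line along which they close (so a half turn about z gives the same grasp; the last joint's range is limited). The gripper opens to 93 mm and grips with 3 to 60 N. Pads are 15 mm wide; open, the fingers measure 128 mm over their backs; the gripper's body (75 mm by 188 mm) begins 65 mm behind the grasp point.
Start: joints at [-1.289, 0.116, 1.442, -0, 1.584, -0.038], TCP at [0.212, -0.641, 0.236] pointing down, gripper open.
Joint ranges: [-2.83, 2.83], [-0.83, 2.19], [0.07, 2.5], [-1.14, 4.28], [0.01, 3], [-2.97, 2.97]. Speed limits (rad/s): [1.89, 1.89, 2.22, 3.14, 3.14, 3.14].

### API

Orientations are given as a unit quaternion [w, x, y, z].
In Python, from bench import robot, vision, job_done gives the robot as it stands. The module is installed in compiled form; this text tells all that it offers.
- The arm moves only by the shell command python3 -m inch 'ROWS' [FORCE]. ROWS is JSON, a list of rows, each a list of 7 numbers: the turn, a rotation vector about the world's x, y, z in degrees, then the shift along the world's x, y, z in mm, then the opening in per cent of the stroke, from 0 (shut) to 100 (fully open). In form: [[ax, ay, az, dx, dy, dz, jaw], ...]. A call has 1 to 12 rows; each row shifts and turns the commanded pose from where the row before left it; what a row does not reach is not made up. A row lasts 1/8 s, in which the tool goes at most 62.5 mm and 10.7 degrees, less where a joint would pass 70% of its speed; a pose out of reach is approached as far as the arm can. A call with a gripper value outside its range is refused whole. The fingers move at their own pace and stop on an object; FORCE is the grip in N (left out, the last holds). Time passes only in rows, so rows that do not move let the fingers close. It gives the time, the measured TCP pose, the force, the opening and the grip force at its end, in the units of the state.
- robot.observe(): the state, without advancing time (a new reading comes with each control period).
- vision.capture(name): name is "scene" or "top" or "wrist"; returns the picture (480x640x3 uint8, blue, green, red); there is no depth.
- vision.calibration(name): a dict with "K" (3x3 intrinsics, pixels), "origin" and "orientation" of the camera in the world. Camera axes: x right, y up, looking along -z (the intrinsics and any distortion apply to the point x, -y, -z); pixel columns grow to the right and rows downward; lengths in m; the calibration is good to about 2 mm. A picture is of the moment at which its call begins: read the wrist's pose just before it. calibration takes no time and is no camera call; for the wrist camera it gives the pose at the moment of the call.
- job_done(): hands the job in; it is judged then, once.
The state is a dict: "time_s": time; "joint_pos": joint angles; "qd": joint speeds; "joint_torque": joint torques, N m; "tcp_pos": TCP position; "tool_rot": TCP orientation; "force": force on the tool from outside, world axes, zero at the start; "torque": the same for the moment, N m; "grip_width": opening from 0.0 (shut) to 1.0 (fully open); "grasp_force": force on a finger pad.
Only numpy, scipy, OpenCV 4.12 (cv2) and the standard library are available. Lean on these libraries where they do the work, as an engineer would, in place of code of your own. Each camera call takes 0.05 s, during which the arm holds its last target. There are 200 camera calls.

## Working session

There is one attempt and no reset: what is moved stays moved. The work goes in short steps, Python scripts to look and compute and a shell command to move; the robot and the scene stay as the last step left them, time stands still between calls to the robot, and variables do not carry over. Pictures are saved under pics/ and viewed, at most 10 in all, crops included, and the job is handed in when it is done.

```bash
mkdir -p pics; cat > h.py <<'E'
import numpy as np, cv2, json
from scipy.spatial.transform import Rotation as R
from bench import robot, vision
def cal(n):
    c=vision.calibration(n); q=c["orientation"]
    return np.array(c["K"]),np.array(c["origin"]),R.from_quat([q[1],q[2],q[3],q[0]]).as_matrix(),c
def ray(c,u,v):
    K,o,M,d=c
    p=np.array([[[u,v]]],float); D=d.get("distortion",d.get("dist",None))
    x,y=cv2.undistortPoints(p,K,None if D is None else np.array(D,float))[0,0]
    return o,M@np.array([x,-y,-1])
def onz(c,u,v,z):
    o,r=ray(c,u,v); return o+r*(z-o[2])/r[2]
def proj(c,P):
    K,o,M,d=c; p=M.T@(np.array(P)-o); p=np.array([p[0],-p[1],-p[2]]); p=K@p; return p[:2]/p[2]
E
python3 - <<'E'
from h import *
s=robot.observe(); print(s["time_s"],s["tcp_pos"],robot.tip_reach)
a=[]
for n in("scene","top"):
    c=vision.calibration(n); print(n,c)
    cv2.imwrite(f"pics/{n}0.png",vision.capture(n))
E
```

```text
0.0 [ 0.21216366 -0.64058438  0.23488141] 0.017
scene {'K': array([[433.17394926,   0.        , 320.61346199],
       [  0.        , 433.17394926, 238.39720332],
       [  0.        ,   0.        ,   1.        ]]), 'origin': array([ 0.34936772, -0.69989062,  0.66126307]), 'orientation': array([ 0.88815124,  0.40528479, -0.0824624 , -0.20032864])}
top {'K': array([[512.48519066,   0.        , 327.20752306],
       [  0.        , 512.48519066, 238.8568619 ],
       [  0.        ,   0.        ,   1.        ]]), 'origin': array([ 0.49560589, -0.12664432,  1.12575559]), 'orientation': array([-0.70256775, -0.04280824,  0.03609514,  0.70941042])}
```

View pics/scene0.png

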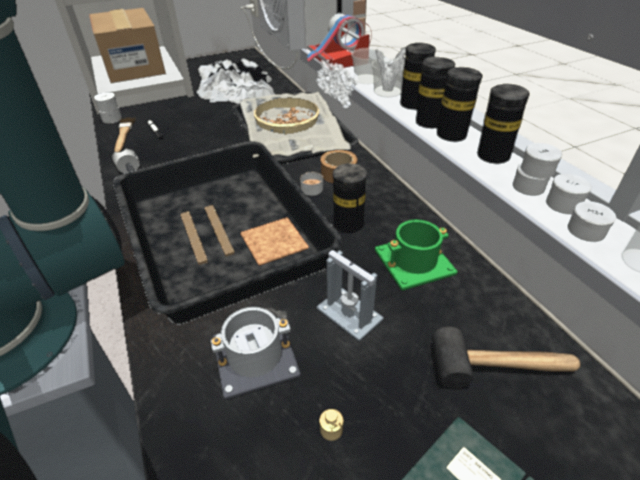

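View pics/top0.png

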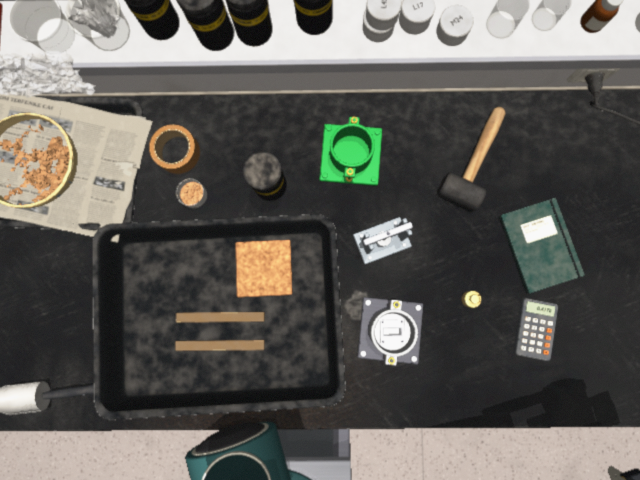

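The scene view shows the grey steel mould at (254,345) and the green look-alike at (418,248), which is not meant. The stand with the T handle is at (350,295), the cork pad at (275,240), the jar at (348,200), the tin at (312,182) and the brass weight at (331,425). In the top view the mould is at (393,332), the handle at (384,238), the pad at (264,268) and the weight at (472,299). I'll confirm the mould and handle in one enlarged crop.

```bash
python3 - <<'E'
from h import *
t=cv2.imread("pics/top0.png"); s=cv2.imread("pics/scene0.png")
a=cv2.resize(t[205:375,345:435],None,fx=3.5,fy=3.5,interpolation=cv2.INTER_CUBIC)
b=cv2.resize(s[240:400,200:390],None,fx=2.4,fy=2.4,interpolation=cv2.INTER_CUBIC)
o=np.zeros((600,800,3),np.uint8); o[:a.shape[0],:a.shape[1]]=a; o[:b.shape[0],330:330+b.shape[1]]=b
cv2.imwrite("pics/crop1.png",o)
c=cal("top")
hsv=cv2.cvtColor(t,cv2.COLOR_BGR2HSV)
for n,(u,v,z) in dict(mould=(393,332,.082),bar=(384,238,.135),jar=(265,175,.15),tin=(191,192,.036),weight=(472,299,.046)).items(): print(n,onz(c,u,v,z).round(3))
m=np.zeros(hsv.shape[:2],np.uint8); m[230:305,228:300]=cv2.inRange(hsv,(3,60,120),(25,255,255))[230:305,228:300]
k,_=cv2.findContours(m,0,2); k=max(k,key=cv2.contourArea); r=cv2.minAreaRect(k); print("pad",r,onz(c,*r[0],.012).round(4))
E
```

```text
mould [ 0.423 -0.248  0.082]
bar [ 0.607 -0.228  0.135]
jar [0.731 0.002 0.15 ]
tin [0.723 0.178 0.036]
weight [ 0.487 -0.418  0.046]
pad ((263.0973815917969, 267.82421875), (55.96674346923828, 55.62211608886719), 88.02507019042969) [0.5585 0.0235 0.012 ]
```

View pics/crop1.png

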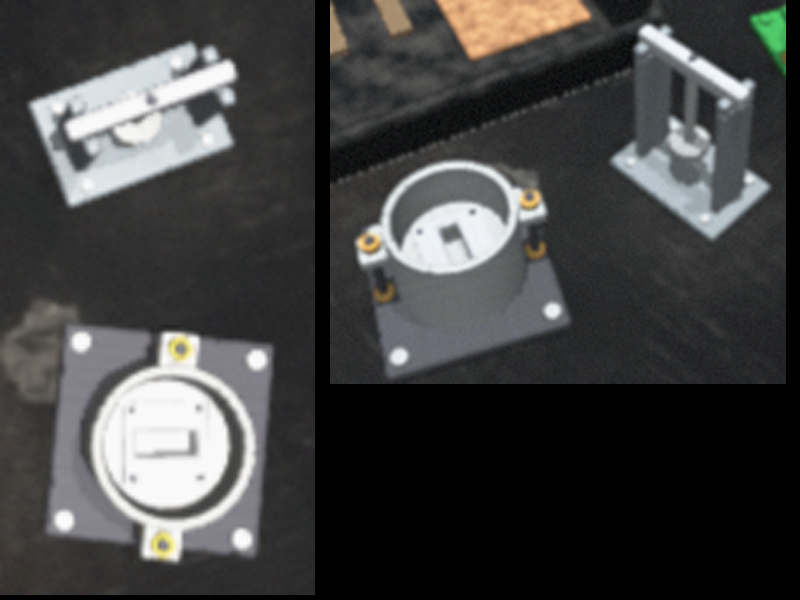

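The crop confirms the steel mould holding the disc with its square plate and slot, with the slot middle at top px (392,331). It also shows the T handle in the stand, bar from (364,242) to (413,226) with a centre mark at (388,234). Next I triangulate these from the two views.

```bash
python3 - <<'E'
from h import *
T=cal("top"); S=cal("scene")
def tri(a,b):
    o1,d1=ray(T,*a);o2,d2=ray(S,*b)
    k=np.linalg.lstsq(np.c_[d1,-d2],o2-o1,rcond=None)[0]
    p,q=o1+k[0]*d1,o2+k[1]*d2; return ((p+q)/2).round(4),np.linalg.norm(p-q).round(4)
tc=lambda x,y:(345+x/3.5-.35,205+y/3.5-.35); sc=lambda x,y:(200+(x-330)/2.4-.3,240+y/2.4-.3)
print("bar mid",tri(tc(151,100),sc(691,58)))
print("slot",tri(tc(166,441),sc(455,241)))
print("rim c",tri(tc(173,445),sc(451,216)))
e=[onz(T,*tc(*p),.135) for p in((67,128),(237,72))]; print(e,np.mean(e,0),"bar yaw",np.degrees(np.arctan2(*(e[0]-e[1])[1::-1])))
e=[onz(T,*tc(*p),.048) for p in((135,441),(197,441))]; print(np.mean(e,0),"slot yaw",np.degrees(np.arctan2(*(e[0]-e[1])[1::-1])))
s=robot.observe(); q=s["tool_rot"]; print(R.from_quat([q[1],q[2],q[3],q[0]]).as_matrix().round(3))
E
```

```text
bar mid (array([ 0.6149, -0.235 ,  0.1363]), np.float64(0.0032))
slot (array([ 0.4222, -0.249 ,  0.0507]), np.float64(0.0034))
rim c (array([ 0.4223, -0.2497,  0.0801]), np.float64(0.0025))
[array([ 0.60137613, -0.18877642,  0.135     ]), array([ 0.63175365, -0.28385985,  0.135     ])] [ 0.61656489 -0.23631814  0.135     ] bar yaw 107.71778770523372
[ 0.42372641 -0.24961341  0.048     ] slot yaw 89.51447047897462
[[ 0.949  0.314 -0.   ]
 [ 0.314 -0.949  0.001]
 [ 0.    -0.001 -1.   ]]
```

```bash
python3 -m inch '[[0,0,7.5,34,34,0,100],[0,0,7.5,34,34,0,100],[0,0,7.5,34,34,0,100],[0,0,7.5,34,34,0,100],[0,0,7.5,34,34,0,100],[0,0,7.5,34,34,0,100],[0,0,7.5,34,34,0,100],[0,0,7.5,34,34,0,100],[0,0,7.5,34,34,0,100],[0,0,7.5,34,34,0,100],[0,0,7.5,34,34,0,100],[0,0,7.5,34,34,0,100]]' 20
python3 -m inch '[[0,0,0,0,0,0,100],[0,0,0,0,0,0,100]]'; python3 - <<'E'
from h import *
s=robot.observe(); q=s["tool_rot"]; print(s["tcp_pos"],s["joint_pos"],R.from_quat([q[1],q[2],q[3],q[0]]).as_matrix().round(3))
cv2.imwrite("pics/w1.png",vision.capture("wrist")); print(vision.calibration("wrist"))
E
```

```text
time_s: 1.6
tcp_pos: [0.6211, -0.2315, 0.2353]
tool_rot: [-0.0, 0.584, 0.812, -0.0]
force: [0.2, -0.3, -0.2]
grip_width: 1.0
grasp_force: 0.0
time_s: 1.85
tcp_pos: [0.6199, -0.233, 0.2352]
tool_rot: [-0.0, 0.586, 0.81, -0.0]
force: [0.2, 0.4, 0.5]
grip_width: 1.001
grasp_force: 0.0
[ 0.6198827  -0.23296439  0.23522778] [-3.97893231e-01  8.89095800e-02  1.47141424e+00 -2.62015602e-04
  1.58200797e+00 -7.16842367e-01] [[-0.314  0.95  -0.001]
 [ 0.95   0.314  0.   ]
 [ 0.    -0.001 -1.   ]]
{'K': array([[392.82898634,   0.        , 314.99720161],
       [  0.        , 392.82898634, 232.71473796],
       [  0.        ,   0.        ,   1.        ]]), 'origin': array([ 0.59861309, -0.17041376,  0.38454253]), 'orientation': array([ 0.98016272, -0.11939384, -0.01929467,  0.15701549])}
```

View pics/w1.png

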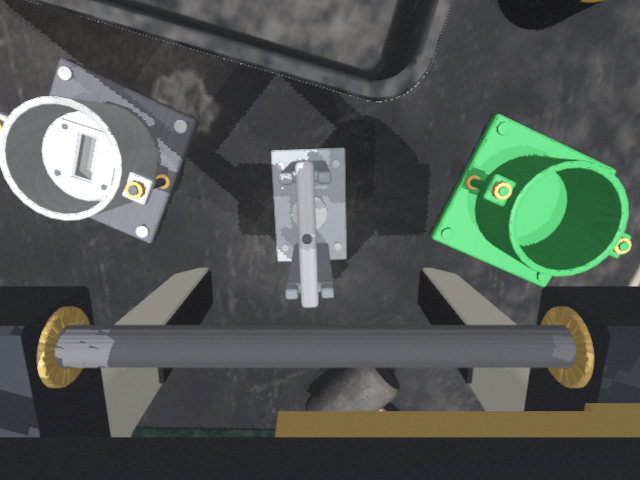

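The wrist view shows the bar from (303,162) to (310,305), with the centre mark at (307,239).

```bash
python3 - <<'E'
from h import *
c=cal("wrist")
a,b,m=[onz(c,*p,.135) for p in((303.5,162),(310,305),(307,239))]
print(a,b,m,(a+b)/2,np.linalg.norm(a-b),"yaw",np.degrees(np.arctan2(*(a-b)[1::-1])))
# height check: wrist mark ray vs top mark ray
T=cal("top");o1,d1=ray(c,307,239);o2,d2=ray(T,387.8,233.3);k=np.linalg.lstsq(np.c_[d1,-d2],o2-o1,rcond=None)[0];print(o1+k[0]*d1,o2+k[1]*d2)
print("slot",onz(c,87,157,.048), "yaw",np.degrees(np.arctan2(*(onz(c,89.5,136,.048)-onz(c,84.5,178,.048))[1::-1])))
E
```

```text
[ 0.59687442 -0.18791885  0.135     ] [ 0.63066864 -0.27858824  0.135     ] [ 0.61431205 -0.23470376  0.135     ] [ 0.61377153 -0.23325355  0.135     ] 0.09676252596287703 yaw 110.4413851974084
[ 0.61436863 -0.23493548  0.13410057] [ 0.61646446 -0.23577366  0.13444836]
slot [ 0.42178594 -0.24702773  0.048     ] yaw 93.60953555345453
```

```bash
python3 -m inch '[[0,0,0.5,-3,-1,-20,100],[0,0,0.5,-2.5,-1,-25,100],[0,0,0,0,0,-25,100],[0,0,0,0,0,-22,60],[0,0,0,0,0,-18,50],[0,0,0,0,0,0,50]]' 20
python3 -m inch '[[0,0,0,0,0,0,20],[0,0,0,0,0,0,10],[0,0,0,0,0,0,5],[0,0,0,0,0,0,0],[0,0,0,0,0,0,0],[0,0,0,0,0,0,0]]' 30
```

```text
time_s: 2.65
tcp_pos: [0.614, -0.2347, 0.1239]
tool_rot: [-0.001, 0.579, 0.816, -0.0]
force: [-0.4, 0.2, 0.4]
grip_width: 0.724
grasp_force: 0.0
time_s: 3.4
tcp_pos: [0.6147, -0.2348, 0.1257]
tool_rot: [0.0, 0.578, 0.816, 0.0]
force: [-1.2, -0.3, 0.1]
grip_width: 0.127
grasp_force: 30.0
```

```bash
python3 -m inch '[[0,0,0,0,0,5,0],[0,0,0,0,0,10,0],[0,0,0,0,0,20,0],[0,0,0,0,0,25,0],[0,0,0,0,0,25,0],[0,0,0,0,0,25,0]]' 30
python3 -m inch '[[0,0,-2,-17,-8,0,0],[0,0,-2,-25,-12,0,0],[0,0,-3,-33,-17,0,0],[0,0,-3,-33,-17,0,0],[0,0,-3,-33,-17,0,0],[0,0,-2,-20,-10,0,0],[0,0,-2,-9,-4,0,0],[0,0,0,0,0,0,0],[0,0,0,0,0,0,0]]'
python3 - <<'E'
from h import *
cv2.imwrite("pics/w2.png",vision.capture("wrist")); print(robot.observe()["tcp_pos"])
E
```

```text
time_s: 4.15
tcp_pos: [0.6147, -0.2348, 0.2382]
tool_rot: [0.001, 0.578, 0.816, 0.0]
force: [0.5, 0.4, -0.4]
grip_width: 0.126
grasp_force: 30.0
time_s: 5.28
tcp_pos: [0.4453, -0.3194, 0.2355]
tool_rot: [-0.0, 0.692, 0.722, 0.0]
force: [0.5, 0.1, -1.1]
grip_width: 0.127
grasp_force: 30.0
[ 0.44532398 -0.31940723  0.2354425 ]
```

View pics/w2.png

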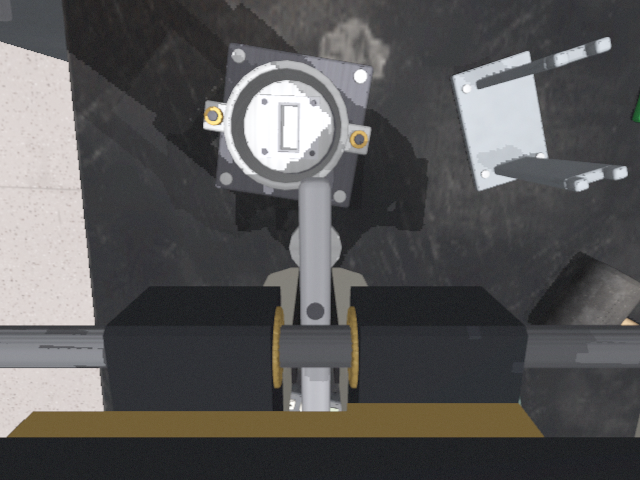

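The wrist view shows the mould at (287,123), with the slot outline at about x 277–300, y 103–152. The handle hangs upright in the jaws, clear of the slot. Next I measure the slot edges.

```bash
python3 - <<'E'
from h import *
g=cv2.cvtColor(cv2.imread("pics/w2.png"),cv2.COLOR_BGR2GRAY)
print(g[98:158:4,270:308:1])
c=cal("wrist")
l=cv2.createLineSegmentDetector().detect(g[85:170,240:340])[0][:,0]
for x1,y1,x2,y2 in l:
    L=np.hypot(x2-x1,y2-y1)
    if L>15:
        a,b=[onz(c,x+240,y+85,.048) for x,y in((x1,y1),(x2,y2))]
        print((np.array([x1,y1,x2,y2])+[240,85,240,85]).round(1),"yaw",np.degrees(np.arctan2(*(a-b)[1::-1])).round(1)%180,(a[:2]).round(4),b[:2].round(4))
print(onz(c,288.5,128,.048))
E
```

```text
[[255 255 255 255 255 255 255 255 255 255 255 255 255 255 255 255 255 255
  255 255 255 255 255 255 255 255 255 255 255 255 255 255 255 255 255 255
  255 253]
 [255 255 255 255 255 255 255 255 239 224 224 230 233 233 224 225 235 225
  224 237 242 243 245 245 244 241 244 250 251 252 255 255 255 255 255 255
  255 255]
 [255 255 255 255 255 255 255 250 222 209 184 152 163 162 216 244 243 244
  244 244 244 246 218 167 166 166 164 182 203 219 247 255 255 255 255 255
  255 255]
 [255 255 255 255 255 255 255 250 224 207 187 160 169 168 228 255 255 255
  255 255 255 255 255 255 255 255 255 240 214 227 251 255 255 255 255 255
  255 255]
 [255 255 255 255 255 255 255 250 223 206 187 159 169 168 227 255 255 255
  255 255 255 255 255 255 255 255 255 239 214 227 251 255 255 255 255 255
  255 255]
 [255 255 255 255 255 255 255 250 222 206 186 161 167 167 227 255 255 255
  255 255 255 255 255 255 255 255 255 236 207 225 251 255 255 255 255 255
  255 255]
 [255 255 255 255 255 255 255 250 222 205 178 148 167 166 227 255 255 255
  255 255 255 255 255 255 255 255 255 236 206 234 255 255 255 255 255 25
[... 1946 characters left out ...]
8 142.4] yaw 56.099999999999994 [ 0.444  -0.2768] [ 0.4566 -0.258 ]
[278.  150.7 278.8 103.1] yaw 90.1 [ 0.4119 -0.2667] [ 0.4118 -0.2286]
[279.3 102.3 298.1 102.9] yaw 0.6999999999999886 [ 0.4122 -0.228 ] [ 0.4275 -0.2278]
[334.7 153.4 322.  169.2] yaw 53.7 [ 0.4595 -0.2669] [ 0.4495 -0.2806]
[299.7 103.1 298.8 150.6] yaw 90.6 [ 0.4289 -0.2279] [ 0.4293 -0.2659]
[296.3 145.6 296.5 109.4] yaw 91.4 [ 0.4271 -0.2619] [ 0.4264 -0.2329]
[293.1  96.2 273.1  95.7] yaw 0.9 [ 0.4234 -0.2228] [ 0.4071 -0.223 ]
[274.4  94.3 291.9  93.8] yaw 3.6999999999999886 [ 0.4081 -0.2219] [ 0.4223 -0.221 ]
[333.8 144.8 321.3 163.6] yaw 58.7 [ 0.4584 -0.2599] [ 0.4487 -0.2759]
[ 0.42020966 -0.24791835  0.048     ]
```

```bash
python3 - <<'E'
from h import *
c=cal("wrist");s=robot.observe(); print(onz(c,316,311,s["tcp_pos"][2]+.009),s["tcp_pos"])
E
python3 -m inch '[[0,0,-0.5,-5,15,0,0],[0,0,-0.5,-8,22,0,0],[0,0,-0.5,-7,22,0,0],[0,0,-0.5,-4.5,13,0,0],[0,0,0,0,0,0,0],[0,0,0,0,0,0,0],[0,0,0,0,0,0,0]]'
```

```text
[ 0.44536596 -0.31890657  0.2444425 ] [ 0.44532398 -0.31940723  0.2354425 ]
time_s: 6.2
tcp_pos: [0.4203, -0.2482, 0.2355]
tool_rot: [-0.0, 0.705, 0.709, -0.0]
force: [0.4, 0.4, -1.8]
grip_width: 0.122
grasp_force: 30.0
```

```bash
python3 -m inch '[[0,0,0,0.5,0.5,-10,0],[0,0,0,0,0,-20,0],[0,0,0,0,0,-20,0],[0,0,0,0,0,-15,0],[0,0,0,0,0,-8,0],[0,0,0,0,0,-2,0],[0,0,0,0,0,-2,0],[0,0,0,0,0,-2,0],[0,0,0,0,0,-2,0],[0,0,0,0,0,-2,0],[0,0,0,0,0,-1,0],[0,0,0,0,0,0,0]]'
```

```text
time_s: 7.7
tcp_pos: [0.4207, -0.2473, 0.1516]
tool_rot: [-0.0, 0.705, 0.709, -0.0]
force: [-0.4, 0.1, -0.4]
grip_width: 0.127
grasp_force: 30.0
```

```bash
python3 -m inch '[[0,0,0,0,0,-2,0],[0,0,0,0,0,-2,0],[0,0,0,0,0,-1,0],[0,0,0,0,0,0,0]]'; python3 -m inch '[[0,0,0,0,0,-2,0],[0,0,0,0,0,-2,0],[0,0,0,0,0,-1,0],[0,0,0,0,0,0,0]]'
```

```text
time_s: 8.2
tcp_pos: [0.4207, -0.2473, 0.1465]
tool_rot: [-0.0, 0.705, 0.709, -0.0]
force: [-0.2, -0.4, -1.0]
grip_width: 0.127
grasp_force: 30.0
time_s: 8.7
tcp_pos: [0.4207, -0.2473, 0.1415]
tool_rot: [-0.0, 0.705, 0.709, -0.0]
force: [-0.3, -0.5, -1.2]
grip_width: 0.122
grasp_force: 30.0
```

```bash
python3 -m inch '[[0,0,0,0,0,-2,0],[0,0,0,0,0,-2,0],[0,0,0,0,0,-1,0],[0,0,0,0,0,0,0]]'; python3 -m inch '[[0,0,0,0,0,-1,0],[0,0,0,0,0,-0.5,0],[0,0,0,0,0,0,0]]'
```

```text
time_s: 9.2
tcp_pos: [0.4207, -0.2473, 0.1366]
tool_rot: [-0.0, 0.705, 0.709, -0.0]
force: [-0.5, 0.0, -1.2]
grip_width: 0.125
grasp_force: 30.0
time_s: 9.57
tcp_pos: [0.4207, -0.2473, 0.1351]
tool_rot: [-0.0, 0.705, 0.709, -0.0]
force: [0.6, 0.8, -1.4]
grip_width: 0.127
grasp_force: 30.0
```

```bash
python3 -m inch '[[0,0,-7.5,0,0,0,0],[0,0,-7.5,0,0,0,0],[0,0,-7.5,0,0,0,0],[0,0,-7.5,0,0,0,0],[0,0,-7.5,0,0,0,0],[0,0,-7.5,0,0,0,0],[0,0,-7.5,0,0,0,0],[0,0,-7.5,0,0,0,0],[0,0,-7.5,0,0,0,0],[0,0,-7.5,0,0,0,0],[0,0,-7.5,0,0,0,0],[0,0,-7.5,0,0,0,0]]'; python3 -m inch '[[0,0,0,0,0,0,0],[0,0,0,0,0,0,0]]'
python3 - <<'E'
from h import *
cv2.imwrite("pics/w3.png",vision.capture("wrist"));print(robot.observe()["torque"])
E
```

```text
time_s: 11.08
tcp_pos: [0.4207, -0.2473, 0.1352]
tool_rot: [-0.0, 1.0, 0.001, 0.0]
force: [0.1, -0.6, -2.2]
grip_width: 0.129
grasp_force: 30.0
time_s: 11.32
tcp_pos: [0.4207, -0.2473, 0.1352]
tool_rot: [-0.0, 1.0, 0.004, 0.0]
force: [0.9, 1.0, -1.2]
grip_width: 0.125
grasp_force: 30.0
[ 0.10479291  0.01635925 -0.00784031]
```

View pics/w3.png

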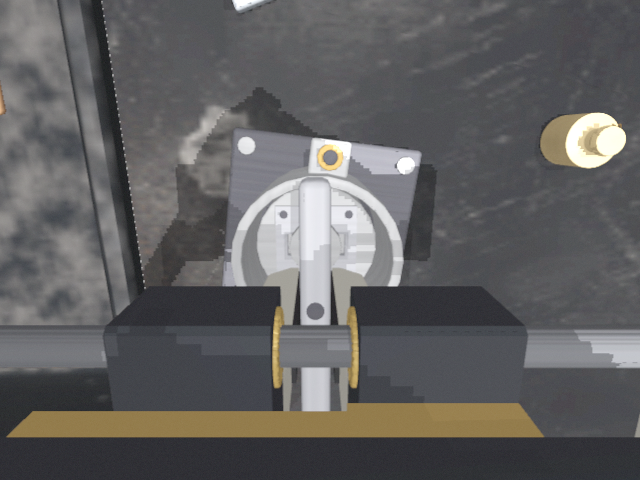

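The handle is turned across the slot: the slot ends show at (290,240) and (345,240) either side of the shoulder. The disc did not turn with it, so I lift gently.

```bash
python3 -m inch '[[0,0,0,0,0,1.5,0],[0,0,0,0,0,1,0],[0,0,0,0,0,1,0],[0,0,0,0,0,1,0],[0,0,0,0,0,1,0],[0,0,0,0,0,1,0],[0,0,0,0,0,1.5,0],[0,0,0,0,0,2,0],[0,0,0,0,0,0,0]]' 45
```

```text
time_s: 12.5
tcp_pos: [0.4208, -0.2473, 0.1454]
tool_rot: [0.0, 1.0, 0.003, 0.0]
force: [1.1, 0.1, -6.1]
grip_width: 0.126
grasp_force: 45.0
```

```bash
python3 -m inch '[[0,0,0,0,0,2,0],[0,0,0,0,0,3,0],[0,0,0,0,0,4,0],[0,0,0,0,0,4,0],[0,0,0,0,0,0,0]]'
```

```text
time_s: 13.12
tcp_pos: [0.4208, -0.2474, 0.1586]
tool_rot: [0.0, 1.0, 0.003, 0.0]
force: [-0.3, -0.2, -6.3]
grip_width: 0.12
grasp_force: 45.0
```

```bash
python3 -m inch '[[0,0,0,0,0,4,0],[0,0,0,0,0,6,0],[0,0,0,0,0,8,0],[0,0,0,0,0,10,0],[0,0,0,0,0,12,0],[0,0,0,0,0,12,0],[0,0,0,0,0,12,0],[0,0,0,0,0,10,0],[0,0,0,0,0,8,0],[0,0,0,0,0,4,0],[0,0,0,0,0,0,0],[0,0,0,0,0,0,0]]'; python3 - <<'E'
from h import *
c=cal("scene"); s=vision.capture("scene"); g=s[215:375,180:340]; cv2.imwrite("pics/s2.png",cv2.resize(g,None,fx=3.5,fy=3.5)); 
E
```

```text
time_s: 14.62
tcp_pos: [0.4206, -0.2472, 0.2437]
tool_rot: [-0.0, 1.0, 0.003, -0.0]
force: [-0.5, 0.3, -5.4]
grip_width: 0.125
grasp_force: 45.0
```

View pics/s2.png

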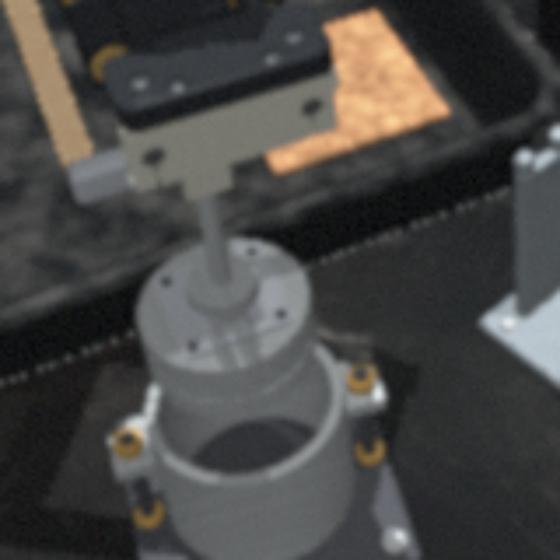

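The disc hangs upright on the locked handle at about (225,310) in the crop, clear above the mould's rim. I carry it over to the pad.

```bash
python3 -m inch '[[0,0,0,4,8,0,0],[0,0,0,7,14,0,0],[0,0,0,11,22,0,0],[0,0,0,14,28,0,0],[0,0,0,17,33,0,0],[0,0,0,17,33,0,0],[0,0,0,17,33,0,0],[0,0,0,17,33,0,0],[0,0,0,14,28,0,0],[0,0,0,11,21,0,0],[0,0,0,6,12,0,0],[0,0,0,3,6,0,0]]'; python3 -m inch '[[0,0,0,0,0,0,0],[0,0,0,0,0,0,0],[0,0,0,0,0,0,0],[0,0,0,0,0,-10,0],[0,0,0,0,0,-15,0],[0,0,0,0,0,-15,0],[0,0,0,0,0,-12,0],[0,0,0,0,0,-8,0],[0,0,0,0,0,0,0],[0,0,0,0,0,0,0]]'
python3 - <<'E'
from h import *
cv2.imwrite("pics/w4.png",vision.capture("wrist")); c=cal("wrist"); print(robot.observe()["tcp_pos"],proj(c,[.5585,.0235,.012]),proj(c,[.5585,.0235,.061]))
E
```

```text
time_s: 16.18
tcp_pos: [0.5588, 0.0246, 0.244]
tool_rot: [0.0, 1.0, 0.003, -0.0]
force: [0.0, -0.7, -6.1]
grip_width: 0.126
grasp_force: 45.0
time_s: 17.42
tcp_pos: [0.5589, 0.0237, 0.1847]
tool_rot: [0.0, 1.0, 0.003, 0.0]
force: [-0.7, -0.2, -5.2]
grip_width: 0.129
grasp_force: 45.0
[0.55891773 0.02373375 0.18473712] [315.59034585 217.50578718] [315.66770071 231.29653065]
```

View pics/w4.png

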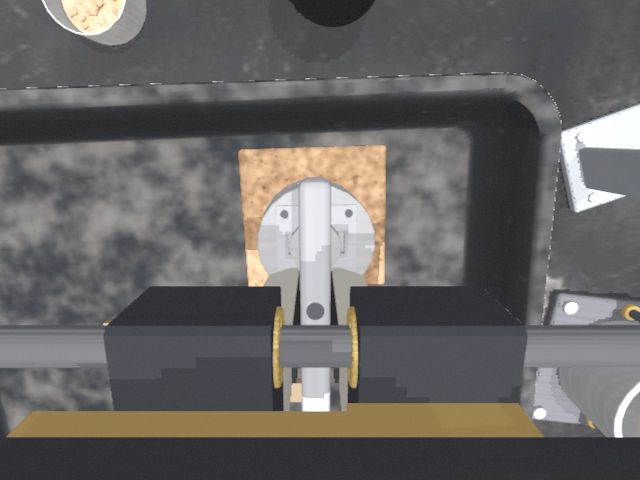

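The disc is centred over the pad (315,235) and still locked, so I lower it slowly.

```bash
python3 -m inch '[[0,0,0,0,0,-6,0],[0,0,0,0,0,-10,0],[0,0,0,0,0,-10,0],[0,0,0,0,0,-8,0],[0,0,0,0,0,-4,0],[0,0,0,0,0,-2,0],[0,0,0,0,0,-1.5,0],[0,0,0,0,0,-1.5,0],[0,0,0,0,0,-1.5,0],[0,0,0,0,0,-1.5,0],[0,0,0,0,0,0,0]]'; python3 -m inch '[[0,0,0,0,0,-1,0],[0,0,0,0,0,-1,0],[0,0,0,0,0,0,0]]'
```

```text
time_s: 18.85
tcp_pos: [0.5587, 0.0237, 0.1381]
tool_rot: [0.0, 1.0, 0.003, 0.0]
force: [-0.2, 0.3, -5.2]
grip_width: 0.125
grasp_force: 45.0
time_s: 19.23
tcp_pos: [0.5588, 0.0237, 0.1363]
tool_rot: [0.0, 1.0, 0.003, 0.0]
force: [-0.2, -0.0, -0.9]
grip_width: 0.129
grasp_force: 45.0
```

```bash
python3 -m inch '[[0,0,0,0,0,-0.7,0],[0,0,0,0,0,-0.5,0],[0,0,0,0,0,0,0]]'; python3 -m inch '[[0,0,0,0,0,-0.4,0],[0,0,0,0,0,0,0]]'
```

```text
time_s: 19.6
tcp_pos: [0.5587, 0.0237, 0.1349]
tool_rot: [-0.0, 1.0, 0.003, -0.0]
force: [0.3, -0.5, -2.1]
grip_width: 0.127
grasp_force: 45.0
time_s: 19.85
tcp_pos: [0.5588, 0.0237, 0.1349]
tool_rot: [-0.0, 1.0, 0.003, 0.0]
force: [-1.0, -0.3, 3.4]
grip_width: 0.128
grasp_force: 45.0
```

Upward force now shows that the shoulder rests on the plate. I open slowly, then withdraw.

```bash
python3 -m inch '[[0,0,0,0,0,0,15],[0,0,0,0,0,0,18],[0,0,0,0,0,0,22],[0,0,0,0,0,0,28],[0,0,0,0,0,0,35],[0,0,0,0,0,0,42],[0,0,0,0,0,0,42]]' 10; python3 -m inch '[[0,0,0,0,0,6,42],[0,0,0,0,0,12,42],[0,0,0,0,0,20,42],[0,0,0,0,0,25,42],[0,0,0,0,0,25,42],[0,0,0,0,0,12,42],[0,0,0,0,0,0,42],[0,0,0,0,0,0,42]]'
python3 - <<'E'
from h import *
cv2.imwrite("pics/w5.png",vision.capture("wrist"))
E
```

```text
time_s: 20.72
tcp_pos: [0.5587, 0.0237, 0.1346]
tool_rot: [-0.0, 1.0, 0.003, -0.0]
force: [0.1, 0.9, 0.1]
grip_width: 0.418
grasp_force: 0.0
time_s: 21.72
tcp_pos: [0.5584, 0.0237, 0.2336]
tool_rot: [0.0, 1.0, 0.003, -0.001]
force: [-0.0, -0.1, -0.4]
grip_width: 0.42
grasp_force: 0.0
```

View pics/w5.png

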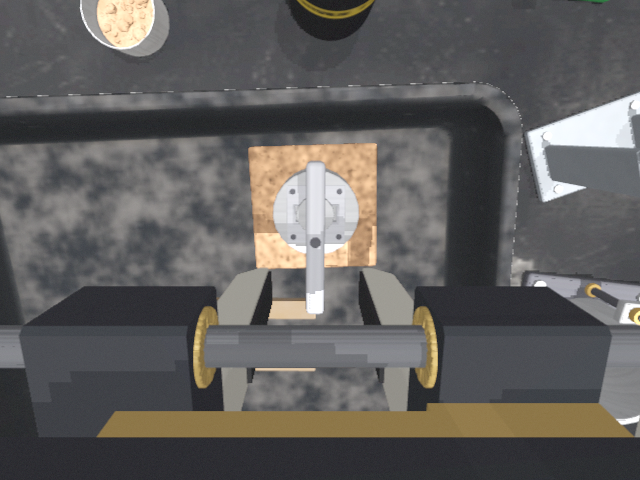

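The disc stands flat in the middle of the pad at (316,212). The handle is upright and still turned across the slot, and the gripper is clear.

```bash
python3 -c "from bench import job_done; print(job_done())"
```

```text
the job is handed in; nothing more can be done
None
```

I handed the job in at about 22 s of the 58 s allowed: the disc stands flat in the middle of the cork pad with the handle upright and locked in it. Nothing touched the jar, the tin or the weight as far as I could see, and no verdict was returned.

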